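# Prove the tailstock clamp screw, then bring the arbor's mark to the top

## Robot

A 7-joint arm with a two-finger parallel gripper is mounted at the origin on a cart in front of the work surface, level with it; the furniture and walls round the work are solid. World frame = base frame: x ahead of the robot, y to its left, z up, the work surface at z = 0. Lengths are in m, angles in rad, forces in N, time in s.
With the tool pointing down it reaches from about 0.425 to 1.025 m from the base axis. Payload 9.4 kg.
Tool frame: the origin (TCP) lies midway between the tips of the shut fingers; the grasp point (between the pads) lies 19 mm behind it; z points along the fingers, y is the direction in which the jaws open and shut (so a half turn about z gives the same grasp; the last joint's range is limited). The gripper opens to 85 mm and grips with 20 to 120 N. Pads are 22 mm wide; open, the fingers measure 114 mm over their backs; the gripper's body (76 mm by 85 mm) begins 54 mm behind the grasp point. The pads swing forward as they close: fully open they stand 13 mm farther back than shut.
Start: joints at [1.194, 0.599, -0.003, 1.599, 0.002, 0.943, -0.08], TCP at [0.214, -0.693, 0.231] pointing down, gripper open.
Joint ranges: [-2.57, 2.57], [-0.35, 1.97], [-1.29, 1.29], [0.11, 2.56], [-1.05, 4.19], [0.11, 1.86], [-2.63, 2.63]. Speed limits (rad/s): [2.22, 2.22, 3.01, 3.01, 3.14, 3.14, 3.14].

## Interface

Orientations are given as a unit quaternion [w, x, y, z].
In Python, from workcell import state, grab_frame, calibration, hand_in gives the robot as it stands.
- The arm moves only by the shell command python3 -m crank 'ROWS' [FORCE]. ROWS is a JSON object of lists of equal length, an entry for each row: "translation": the shift along the tool's x, y, z in cm, a list of three; "rotation": the turn, a rotation vector about the tool's x, y, z in rad, a list of three; "claw": the finger opening in cm, from 0 to 8.54. In form: {"translation": [[dx, dy, dz], ...], "rotation": [[ax, ay, az], ...], "claw": [claw, ...]}. A call has exactly 10 rows; each row shifts and turns the pose as measured when the row begins, along the tool's axes as they then stand; what a row does not reach is not made up. A row lasts 1/8 s, in which the tool goes at most 62.5 mm and 10.7 degrees, less where a joint would pass 70% of its speed; a pose out of reach is approached as far as the arm can. A call is refused whole if a number of a shift passes 6.25 or a number of a turn 0.188, either way. A call with a gripper value outside its range is refused whole. The fingers move at their own pace and stop on an object; FORCE is the grip in N (left out, the last holds). Time passes only in rows, so rows that do not move let the fingers close, or fill a call up. It gives the time, the measured TCP pose, the force and the opening at its end, in the units of the state.
- state(): the state, without advancing time (a new reading comes with each control period).
- grab_frame(name): name is "scene" or "top"; returns the picture (384x512x3 uint8, red, green, blue); there is no depth.
- calibration(name): a dict with "vfov" (degrees; the focal length in pixels is half the picture's height over the tangent of half this angle, whatever the lens; pixels are square), "cx", "cy" (the principal point, pixels), "R" (3x3) and "t" (3): a world point X has camera coordinates R X + t. Camera axes: x right, y down, z forward; pixel columns grow to the right and rows downward; lengths in m; the calibration is good to about 2 mm. A picture is of the moment at which its call begins. calibration takes no time and is no camera call.
- hand_in(): hands the job in, once; it reports no verdict.
The state is a dict: "time_s": time; "qpos": joint angles; "dq": joint speeds; "tau": joint torques, N m; "position": TCP position; "tool_rot": TCP orientation; "wrist_force": force on the tool from outside, world axes, zero at the start; "moment": the same for the moment, N m; "opening": finger opening in m.
Only numpy, scipy, OpenCV 4.12 (cv2) and the standard library are available. Lean on these libraries where they do the work, as an engineer would, in place of code of your own. Each camera call takes 0.05 s, during which the arm holds its last target.

## Task

An arbor is set up between bench centres, with a beam torque wrench standing on the tailstock's clamp screw. First prove the screw: pull the wrench clockwise (seen from above) until its pointer stands in the green band, hold it there for at least a second without the screw turning or the pointer passing the red line, and let the wrench back to rest. Then turn the arbor on its centres until its red mark faces straight up, let go, and leave the jar, tape measure and caliper where they are.

Things in the scene. Friction and masses are not known exactly. Their poses are not given: they have to be found in the camera images.
- bench_centres: Cast, grey-green bench centres fixed to the bench: bed 100 mm (x) by 336 mm (y), 25 mm high, with a stock at each end (tops 144 mm high, their inner faces 198 mm apart). Origin: centre of the underside; the line of centres runs along its y axis, 115 mm above the bench; its -x side faces the robot; the tailstock with the wrench is at its -y end.
- arbor_mid (a point): Middle of the arbor, on its axis, 115 mm above the bench. The arbor is an aluminium bar that turns stiffly between the centres about bench_centres' y axis (about 0.1 N m to turn; stays where it is left): body 38 mm in diameter and 110 mm long (+-55 mm from here along y), then 22 mm journals.
- mark_mid (a point): Middle of the red line, 5 mm wide and 98 mm long, along the arbor's surface: 19 mm from the axis. It starts leaning to the robot's side.
- arbor (a joint): Angle of the arbor, rad: 0 = the red mark faces straight up, positive = the mark leans to the -x (robot) side of bench_centres. Starts at 0.7 to 0.92. Turns freely either way.
- screw_axis (a point): Point on the vertical axis of the clamp screw and of the wrench, 190 mm above the bench: the height of the wrench's beam and handle. The socket and head under and round it are 26 mm across and reach 14 mm above this point.
- pointer_tip (a point): Tip of the wrench's pointer, 118 mm from the screw axis and 10 mm above the beam's middle. The pointer is fixed to the wrench's head and the screw: it moves only if the screw turns. The unloaded beam lies straight under it, so screw_axis to pointer_tip gives the beam's direction at rest.
- handle_mid (a point): Middle of the wrench's black handle, on the handle's axis, 180 mm from the screw axis at the beam's height (190 mm above the bench). The handle is level, round, 24 mm in diameter, from 150 to 216 mm from the screw axis. A flat white scale plate, 100 to 126 mm from the screw axis and 98 mm wide across the beam, is fixed on top of the beam; over it ends the pointer with its orange tip.
- wrench_beam (a joint): Deflection of the sprung beam against the pointer, rad, about the screw axis: 0 = at rest, positive = handle pulled clockwise seen from above. The pointer stands in the green band from 0.14 to 0.28 (25 to 50 mm of travel at the handle's middle) and on the red line at 0.34. Stiffness 6 N m/rad: about 7 N at the handle for the middle of the band. Released, it springs back to 0. Above about 2.6 N m (0.43 rad, 14 N) the screw gives and turns.
- amber_jar: Amber jar with a black cap, 46 mm across, 59 mm high, standing; origin: centre of its underside. Bystander.
- tape_measure: Yellow and black tape measure, 42 x 75 x 65 mm; origin: centre of its underside. Bystander.
- caliper: Steel vernier caliper lying flat, 67 x 220 x 10 mm; origin: centre of its underside. Bystander.

How it is judged:
On the way, in this order (a step that is already met when the one before it is completed fails the run):
1. the pointer stands in the green band for a second and the screw holds (value of joint wrench_beam between 0.14 and 0.28 rad and distance of pointer_tip from where it was at the start of the episode below 0.01 m), for 1 s.
2. the wrench is back at rest (value of joint wrench_beam between -0.04 and 0.04 rad), for 0.2 s.
3. the arbor's mark faces up (value of joint arbor between -0.12 and 0.12 rad), for 0.2 s.
At the end, for the whole second after the job is handed in: The red mark faces up within 0.12 rad (7 degrees) and the arbor is still; the wrench is back at rest within 0.04 rad; the pointer's tip is within 10 mm of where it stood at the start (the screw has not turned) (all of step 2 and all of step 3 and distance of pointer_tip from where it was at the start of the episode below 0.01 m and velocity of joint arbor between -0.05 and 0.05 rad/s); the robot touches nothing.
It fails at once if the pointer passes the red line (overload) (value of joint wrench_beam above 0.345 rad).
It fails at once if the screw turns (distance of pointer_tip from where it was at the start of the episode above 0.012 m).
It fails at once if a bystander is moved more than 30 mm (distance of any of amber_jar, tape_measure, caliper from where it was at the start of the episode above 0.03 m).
It also fails if it takes over 48 s, if anything falls off the work surface, if the arm or the gripper's body presses on something with over 40 N, if the wrist force passes 120 N, or if a joint passes its speed limit or range.

## Working session

There is one attempt and no reset: what is moved stays moved. The work goes in short steps, Python scripts to look and compute and a shell command to move; the robot and the scene stay as the last step left them, time stands still between calls to the robot, and variables do not carry over. Pictures are saved under pics/ and viewed, and the job is handed in when it is done.

```bash
mkdir -p pics; ls
python3 - <<'E'
from workcell import state, grab_frame, calibration
import cv2
s=state(); print(s)
for n in ("scene","top"):
    im=grab_frame(n); cv2.imwrite(f"pics/{n}0.png",im[:,:,::-1]); c=calibration(n); print(n,c)
E
```

```text
pics
{'time_s': 0.0, 'qpos': array([ 1.19429434,  0.60012514, -0.00252625,  1.60013142,  0.00178802,
        0.94290966, -0.07978192]), 'dq': array([ 0.00012649,  0.00123417, -0.00054501, -0.00077019, -0.00108331,
       -0.00165895,  0.0008288 ]), 'tau': array([-1.00791643e-03, -7.76454163e+01,  1.56405855e+00, -2.58009928e+01,
        1.23082145e-02,  8.92364827e-03, -1.69985753e-05]), 'position': array([ 0.21395101, -0.69221387,  0.23041664]), 'tool_rot': array([-7.62906983e-04,  9.88781417e-01,  1.49367638e-01, -1.87975306e-04]), 'wrist_force': array([-0.16369458, -0.36532514, -0.0265036 ]), 'moment': array([ 0.01081328, -0.03928298, -0.01603233]), 'opening': 0.08551954239161336}
scene {'vfov': 45.52548585978144, 'cx': 255.7109315067608, 'cy': 197.36185249255507, 'R': array([[-0.65500992, -0.75546739,  0.01519932],
       [-0.43579587,  0.36126097, -0.82436185],
       [ 0.61728758, -0.54658899, -0.5658591 ]]), 't': array([0.29152743, 0.36669287, 1.07798877])}
top {'vfov': 57.517282333055206, 'cx': 250.4046784360468, 'cy': 188.3320946844213, 'R': array([[ 0.0039868 , -0.99998884, -0.00253577],
       [-0.99910453, -0.00387644, -0.04213206],
       [ 0.04212176,  0.00270147, -0.99910883]]), 't': array([-0.0784659 ,  0.51120951,  1.0601065 ])}
```

View pics/scene0.png

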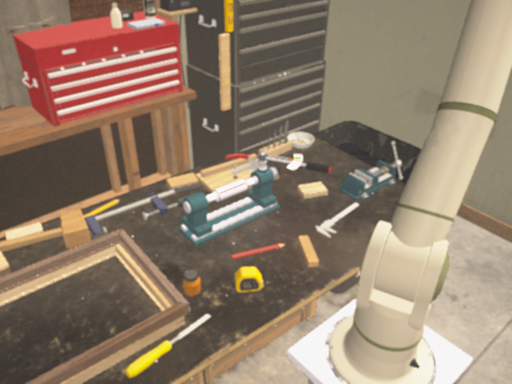

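View pics/top0.png

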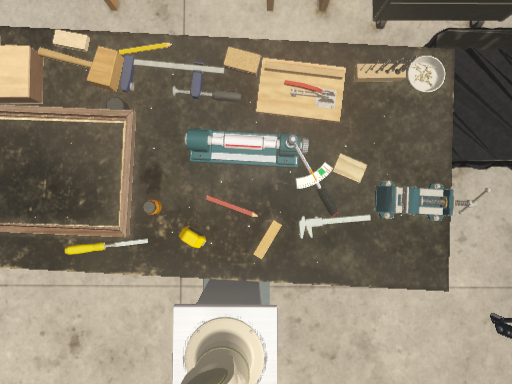

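Run:
```python
import cv2
a=cv2.imread("pics/top0.png")[150:350,200:400]; cv2.imwrite("pics/top0z.png",cv2.resize(a,(600,600),interpolation=cv2.INTER_CUBIC))
a=cv2.imread("pics/scene0.png")[80:280,120:320]; cv2.imwrite("pics/scene0z.png",cv2.resize(a,(600,600),interpolation=cv2.INTER_CUBIC))
```

```text
(no output)
```

View pics/top0z.png

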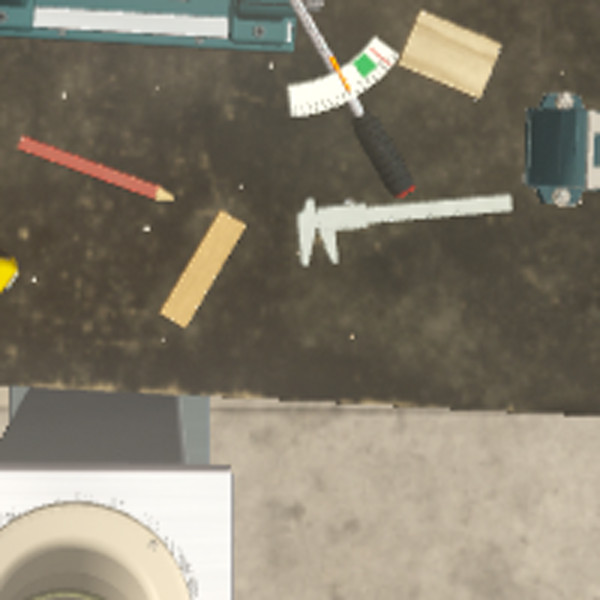

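View pics/scene0z.png

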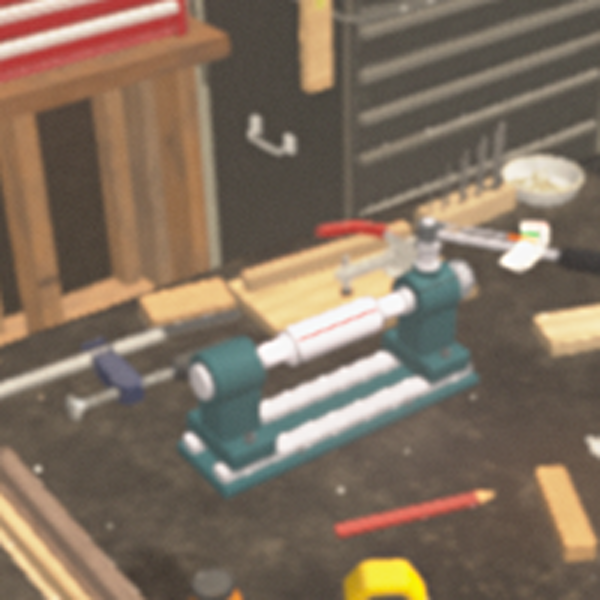

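The top view shows the bench centres at about (245,148), the wrench running from the head (~295,143) to the handle end (~335,213), and the caliper just below it. Next I'll take closer crops.

Run:
```python
import cv2
t=cv2.imread("pics/top0.png");s=cv2.imread("pics/scene0.png")
def z(im,x,y,w,h,k,n):
    a=cv2.resize(im[y:y+h,x:x+w],(w*k,h*k),interpolation=cv2.INTER_CUBIC)
    for i in range(0,w,10): cv2.putText(a,str(x+i),(i*k,10),0,.35,(0,255,255),1); cv2.line(a,(i*k,12),(i*k,18),(0,255,255),1)
    for i in range(0,h,10): cv2.putText(a,str(y+i),(0,i*k+4),0,.35,(0,255,255),1);cv2.line(a,(24,i*k),(30,i*k),(0,255,255),1)
    cv2.imwrite(n,a)
z(t,265,130,100,75+15,8,"pics/a.png".replace("a.","tz1."))
cv2.imwrite
z(t,180,120,130,55,6,"pics/tz2.png")
z(s,170,145,140,100,5,"pics/sz1.png")
```

```text
(no output)
```

View pics/tz1.png

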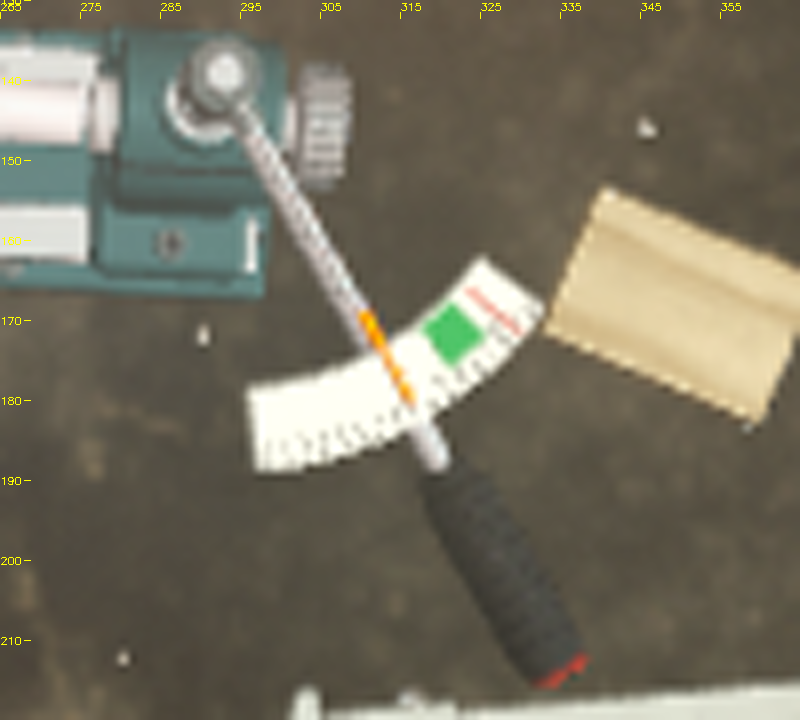

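View pics/tz2.png

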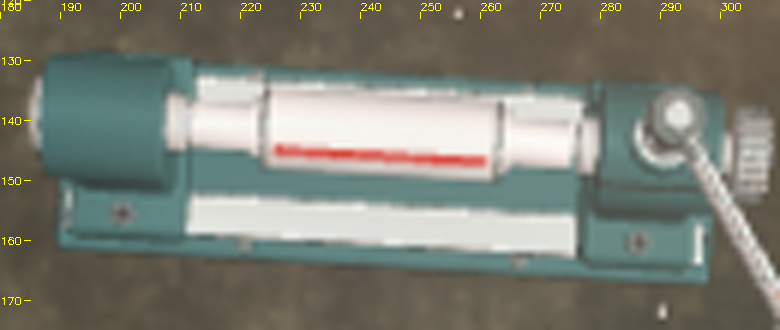

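View pics/sz1.png

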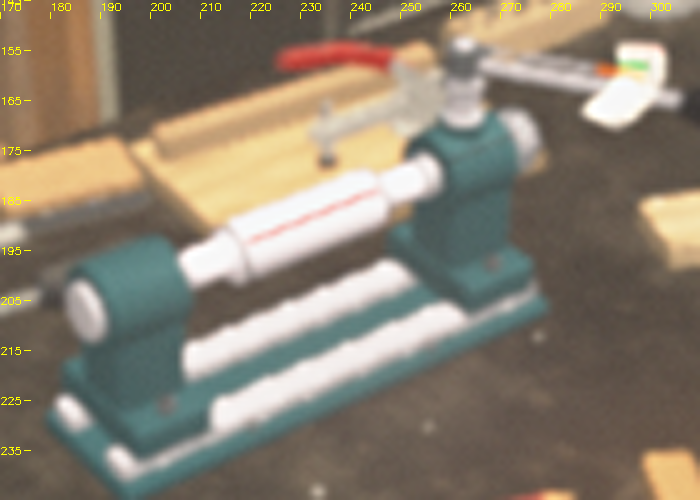

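```bash
cat > h.py <<'E'
import numpy as np
from workcell import state, grab_frame, calibration
def ray(n,u,v):
    c=calibration(n); f=192/np.tan(np.radians(c["vfov"])/2); R=np.array(c["R"]);t=np.array(c["t"])
    d=R.T@np.array([(u-c["cx"])/f,(v-c["cy"])/f,1]); return -R.T@t,d
def atz(n,u,v,z):
    o,d=ray(n,u,v); return o+d*(z-o[2])/d[2]
def proj(n,X):
    c=calibration(n); f=192/np.tan(np.radians(c["vfov"])/2)
    p=np.array(c["R"])@X+np.array(c["t"]); return f*p[0]/p[2]+c["cx"],f*p[1]/p[2]+c["cy"]
def tri(a,b):
    o1,d1=ray("top",*a);o2,d2=ray("scene",*b)
    A=np.stack([d1,-d2],1); s=np.linalg.lstsq(A,o2-o1,rcond=None)[0]
    p,q=o1+s[0]*d1,o2+s[1]*d2; return (p+q)/2,np.linalg.norm(p-q)
E
python3 - <<'E'
from h import *
np.set_printoptions(precision=4,suppress=True)
S=atz("top",292.9,139.0,.204);P=atz("top",316.25,180.25,.2);H=atz("top",335.2,214.4,.19)
print(S,P,H)
for a in (P,H): d=(a-S)[:2]; print(np.linalg.norm(d),np.arctan2(d[1],d[0]))
for a,b in (((225.8,145),(220,193.2)),((261.2,146.8),(245.4,183))): print(tri(a,b), atz("top",*a,.129))
# bed corners in top: z=.025
for u,v in ((60,247),(705,283)): print(atz("top",180+u/6,120+v/6,.025))
# body corners
for u,v in ((265,90),(500,102),(262,165),(497,178)): print(atz("top",180+u/6,120+v/6,.115))
print(tri((292.9,139.0),(262.5,153)),tri((316.25,180.25),(295,159)))
E
```

```text
[ 0.6283 -0.1836  0.204 ] [ 0.5246 -0.2428  0.2   ] [ 0.4386 -0.2924  0.19  ]
0.11943211208807553 -2.6230814125775606
0.2187021805262185 -2.621014001866997
(array([ 0.6253, -0.0089,  0.1258]), np.float64(0.0005989165127425735)) [ 0.625 -0.009  0.129]
(array([ 0.6207, -0.1062,  0.1253]), np.float64(0.0006188404697533534)) [ 0.6204 -0.1059  0.129 ]
[0.5926 0.1069 0.025 ]
[ 0.5756 -0.2188  0.025 ]
[ 0.6553 -0.0032  0.115 ]
[ 0.65   -0.1121  0.115 ]
[ 0.6203 -0.002   0.115 ]
[ 0.6146 -0.1108  0.115 ]
(array([ 0.6286, -0.1837,  0.2027]), np.float64(0.00022837640407998705)) (array([ 0.5284, -0.2373,  0.2059]), np.float64(0.012211423181821763))
```

```bash
python3 -m crank '{"translation":[[3.8,-2.8,-0.4],[3.8,-2.8,-0.4],[3.8,-2.8,-0.4],[3.8,-2.8,-0.4],[3.8,-2.8,-0.4],[3.8,-2.8,-0.4],[3.8,-2.8,-0.4],[3.8,-2.8,-0.4],[3.8,-2.8,0],[3.8,-2.8,0]],"rotation":[[0,0,-0.01],[0,0,-0.01],[0,0,-0.01],[0,0,-0.01],[0,0,-0.01],[0,0,-0.01],[0,0,-0.01],[0,0,-0.01],[0,0,-0.01],[0,0,-0.01]],"claw":[0,0,0,0,0,0,0,0,0,0]}'
cat > where.py <<'E'
from h import *
from scipy.spatial.transform import Rotation as Ro
np.set_printoptions(precision=4,suppress=True)
import sys
s=state();q=s["tool_rot"];R=Ro.from_quat([q[1],q[2],q[3],q[0]]).as_matrix()
print("t",round(s["time_s"],2),"p",s["position"],"F",s["wrist_force"],"op",round(float(s["opening"]),4));print("x",R[:,0],"y",R[:,1],"z",R[:,2]);print("q",s["qpos"])
if len(sys.argv)>3:
    g=np.array([float(a) for a in sys.argv[1:4]]); print("tool shift cm",100*R.T@(g-s["position"]))
E
python3 where.py 0.495 -0.313 0.165
```

```text
time_s: 1.35
position: [0.4809, -0.2908, 0.2599]
tool_rot: [-0.003, 0.98, 0.197, -0.002]
wrist_force: [1.2, -1.6, 0.7]
opening: -0.0001
t 1.35 p [ 0.4809 -0.2908  0.2599] F [ 1.2489 -1.6292  0.6887] op -0.0001
x [ 0.9226  0.3856 -0.0027] y [ 0.3856 -0.9226 -0.006 ] z [-0.0048  0.0045 -1.    ]
q [ 0.5041  0.3748 -0.0817  1.9377  0.0374  0.8369 -0.7721]
tool shift cm [0.4677 2.6466 9.4765]
```

```bash
python3 -m crank '{"translation":[[0.2,1.5,0],[0.2,1.1,0],[0,0,1.5],[0,0,2],[0,0,2],[0,0,2],[0,0,1.5],[0,0,0.5],[0,0,0],[0,0,0]],"rotation":[[0,0,0],[0,0,0],[0,0,0],[0,0,0],[0,0,0],[0,0,0],[0,0,0],[0,0,0],[0,0,0],[0,0,0]],"claw":[0,0,0,0,0,0,0,0,0,0]}'
python3 - <<'E'
from h import *
import cv2
im=grab_frame("top")[:,:,::-1][110:250,240:390]; cv2.imwrite("pics/t1.png",cv2.resize(im,None,fx=4,fy=4,interpolation=cv2.INTER_CUBIC))
E
python3 where.py 0.485 -0.296 0.165
```

```text
time_s: 2.6
position: [0.4906, -0.3146, 0.1567]
tool_rot: [-0.004, 0.981, 0.195, -0.004]
wrist_force: [0.0, -0.0, -0.1]
opening: -0.0001
t 2.65 p [ 0.4906 -0.3147  0.1568] F [0.3854 0.5865 0.4914] op -0.0002
x [ 0.9242  0.3817 -0.0064] y [ 0.3817 -0.9242 -0.0102] z [-0.0098  0.007  -0.9999]
q [ 0.5224  0.5285 -0.07    1.9872  0.056   0.6396 -0.7626]
tool shift cm [ 0.1901 -1.946  -0.8046]
```

View pics/t1.png

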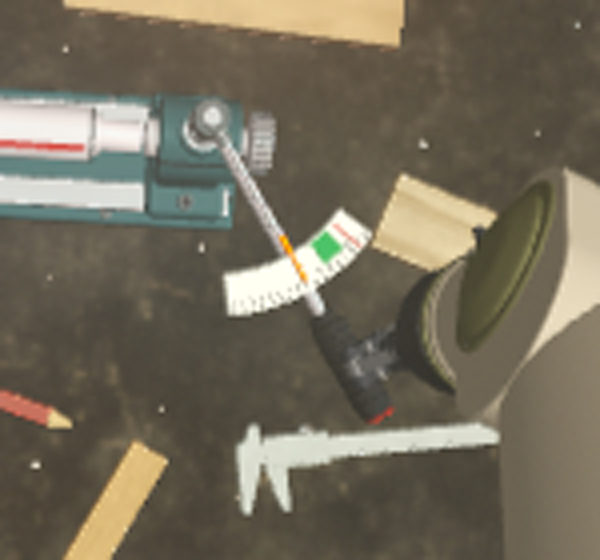

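The finger (around (385,345) in the crop) stands next to the handle on its -y side. I'll raise it slightly and push slowly until it makes contact.

```bash
python3 -m crank '{"translation":[[0,-0.3,-0.4],[0,-0.3,-0.4],[0,-0.3,0],[0,-0.3,0],[0,-0.3,0],[0,-0.3,0],[0,-0.3,0],[0,-0.3,0],[0,0,0],[0,0,0]],"rotation":[[0,0,0],[0,0,0],[0,0,0],[0,0,0],[0,0,0],[0,0,0],[0,0,0],[0,0,0],[0,0,0],[0,0,0]],"claw":[0,0,0,0,0,0,0,0,0,0]}'
python3 where.py 0.485 -0.296 0.165
```

```text
time_s: 3.9
position: [0.4815, -0.2914, 0.1669]
tool_rot: [-0.003, 0.981, 0.195, -0.003]
wrist_force: [-0.2, -1.2, 1.0]
opening: -0.0003
t 3.9 p [ 0.4815 -0.2914  0.1669] F [-0.1951 -1.1835  0.961 ] op -0.0003
x [ 0.9241  0.3821 -0.0049] y [ 0.382  -0.9241 -0.0077] z [-0.0075  0.0052 -1.    ]
q [ 0.4943  0.4935 -0.071   2.0257  0.0541  0.6332 -0.7909]
tool shift cm [0.1458 0.5617 0.1898]
```

```bash
python3 -m crank '{"translation":[[0,-0.3,0],[0,-0.3,0],[0,-0.3,0],[0,-0.3,0],[0,-0.3,0],[0,-0.3,0],[0,-0.2,0],[0,-0.2,0],[0,0,0],[0,0,0]],"rotation":[[0,0,0],[0,0,0],[0,0,0],[0,0,0],[0,0,0],[0,0,0],[0,0,0],[0,0,0],[0,0,0],[0,0,0]],"claw":[0,0,0,0,0,0,0,0,0,0]}'
python3 where.py 0.485 -0.296 0.165
python3 - <<'E'
from h import *
import cv2
im=grab_frame("top")[:,:,::-1][125:225,260:360]; cv2.imwrite("pics/t2.png",cv2.resize(im,None,fx=6,fy=6,interpolation=cv2.INTER_CUBIC))
E
```

```text
time_s: 5.15
position: [0.4722, -0.2735, 0.1675]
tool_rot: [-0.001, 0.981, 0.193, -0.003]
wrist_force: [-0.4, -4.8, -1.1]
opening: 0.0
t 5.15 p [ 0.4722 -0.2735  0.1675] F [-0.4032 -4.761  -1.0502] op 0.0
x [ 0.9253  0.3792 -0.0052] y [ 0.3792 -0.9253 -0.0027] z [-0.0059  0.0005 -1.    ]
q [ 0.4677  0.4742 -0.0671  2.0657  0.0568  0.609  -0.8207]
tool shift cm [0.3306 2.5715 0.242 ]
```

View pics/t2.png

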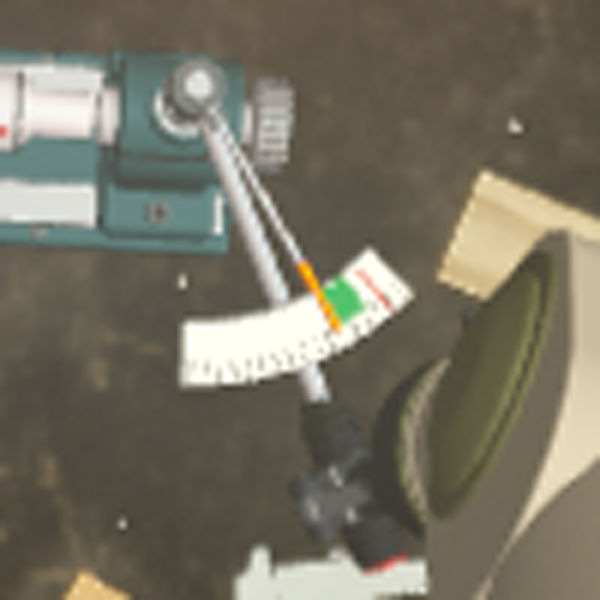

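The pointer is at the edge of the green band, at about 0.13 rad. I'll push about 13 mm further.

```bash
python3 -m crank '{"translation":[[0,-0.3,0],[0,-0.3,0],[0,-0.3,0],[0,-0.3,0],[0,-0.2,0],[0,0,0],[0,0,0],[0,0,0],[0,0,0],[0,0,0]],"rotation":[[0,0,0],[0,0,0],[0,0,0],[0,0,0],[0,0,0],[0,0,0],[0,0,0],[0,0,0],[0,0,0],[0,0,0]],"claw":[0,0,0,0,0,0,0,0,0,0]}'
python3 where.py 0.485 -0.296 0.165
python3 - <<'E'
from h import *
import cv2
im=grab_frame("top")[:,:,::-1][125:225,260:360]; cv2.imwrite("pics/t3.png",cv2.resize(im,None,fx=6,fy=6,interpolation=cv2.INTER_CUBIC))
E
```

```text
time_s: 6.45
position: [0.4695, -0.2675, 0.1683]
tool_rot: [0.005, 0.982, 0.19, 0.001]
wrist_force: [0.5, -6.6, -3.0]
opening: 0.0002
t 6.45 p [ 0.4695 -0.2675  0.1683] F [ 0.5224 -6.5787 -3.0348] op 0.0002
x [ 0.9277  0.3733 -0.0007] y [ 0.3733 -0.9277  0.0103] z [ 0.0032 -0.0098 -0.9999]
q [ 0.4512  0.4634 -0.0597  2.0862  0.0623  0.5868 -0.8421]
tool shift cm [0.379  3.216  0.3593]
```

View pics/t3.png

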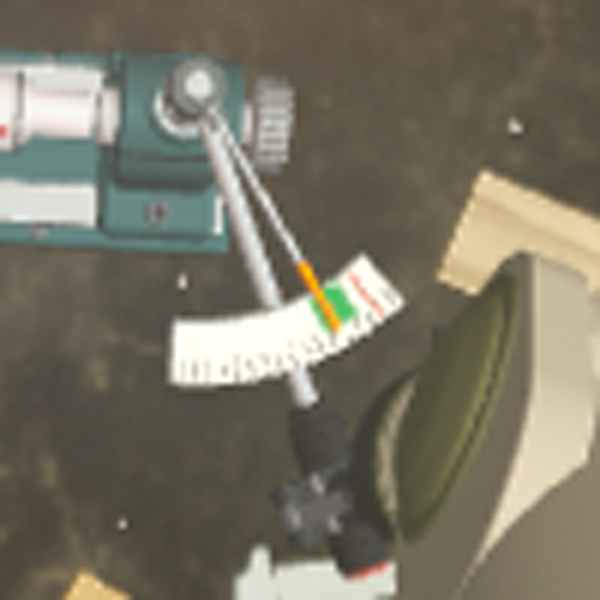

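```bash
python3 -m crank '{"translation":[[0,-0.15,0],[0,-0.15,0],[0,-0.1,0],[0,-0.1,0],[0,-0.1,0],[0,-0.1,0],[0,-0.1,0],[0,-0.1,0],[0,-0.1,0],[0,-0.1,0]],"rotation":[[0,0,0],[0,0,0],[0,0,0],[0,0,0],[0,0,0],[0,0,0],[0,0,0],[0,0,0],[0,0,0],[0,0,0]],"claw":[0,0,0,0,0,0,0,0,0,0]}'
python3 where.py 0.485 -0.296 0.165
python3 - <<'E'
from h import *
import cv2
im=grab_frame("top")[:,:,::-1][125:225,260:360]; cv2.imwrite("pics/t4.png",cv2.resize(im,None,fx=6,fy=6,interpolation=cv2.INTER_CUBIC))
E
```

```text
time_s: 7.75
position: [0.4683, -0.2648, 0.1685]
tool_rot: [0.011, 0.982, 0.187, 0.004]
wrist_force: [0.9, -7.1, -1.8]
opening: -0.0001
t 7.75 p [ 0.4683 -0.2648  0.1685] F [ 0.9237 -7.0772 -1.8325] op -0.0001
x [0.9303 0.3669 0.0044] y [ 0.3667 -0.9301  0.0234] z [ 0.0126 -0.0201 -0.9997]
q [ 0.438   0.4564 -0.0515  2.1008  0.068   0.5665 -0.8603]
tool shift cm [0.4043 3.5041 0.4305]
```

View pics/t4.png

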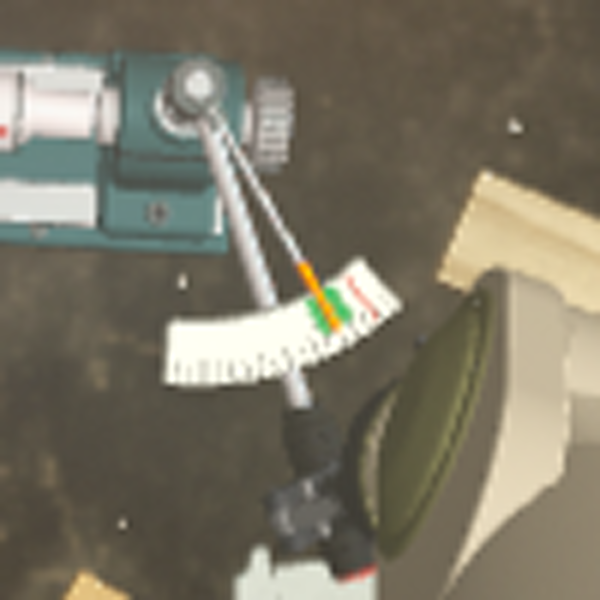

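The pointer is now mid-green and has not moved from its starting place. I'll hold for one more call, then let it back slowly.

```bash
python3 -m crank '{"translation":[[0,-0.08,0],[0,-0.08,0],[0,-0.08,0],[0,-0.08,0],[0,-0.08,0],[0,-0.08,0],[0,-0.08,0],[0,-0.08,0],[0,-0.08,0],[0,-0.08,0]],"rotation":[[0,0,0],[0,0,0],[0,0,0],[0,0,0],[0,0,0],[0,0,0],[0,0,0],[0,0,0],[0,0,0],[0,0,0]],"claw":[0,0,0,0,0,0,0,0,0,0]}'
python3 -m crank '{"translation":[[0,0.3,0],[0,0.4,0],[0,0.5,0],[0,0.6,0],[0,0.6,0],[0,0.6,0],[0,0.6,0],[0,0.6,0],[0,0.8,0],[0,0.8,0]],"rotation":[[0,0,0],[0,0,0],[0,0,0],[0,0,0],[0,0,0],[0,0,0],[0,0,0],[0,0,0],[0,0,0],[0,0,0]],"claw":[0,0,0,0,0,0,0,0,0,0]}'
python3 where.py 0.6348 -0.0575 0.25
python3 - <<'E'
from h import *
import cv2
im=grab_frame("top")[:,:,::-1][125:225,260:360]; cv2.imwrite("pics/t5.png",cv2.resize(im,None,fx=6,fy=6,interpolation=cv2.INTER_CUBIC))
E
```

```text
time_s: 9.05
position: [0.4684, -0.265, 0.1687]
tool_rot: [0.017, 0.983, 0.183, 0.008]
wrist_force: [1.2, -7.8, -2.7]
opening: 0.0001
time_s: 10.3
position: [0.4916, -0.3201, 0.1708]
tool_rot: [0.016, 0.983, 0.184, 0.009]
wrist_force: [-0.1, -0.2, 0.5]
opening: 0.0001
t 10.3 p [ 0.4916 -0.3201  0.1708] F [-0.1183 -0.1967  0.5083] op 0.0001
x [0.9323 0.3616 0.0116] y [ 0.361  -0.9319  0.0354] z [ 0.0236 -0.0288 -0.9993]
q [ 0.5077  0.4975 -0.0507  2.0032  0.069   0.6086 -0.7934]
tool shift cm [ 22.9371 -19.0222  -8.3334]
```

View pics/t5.png

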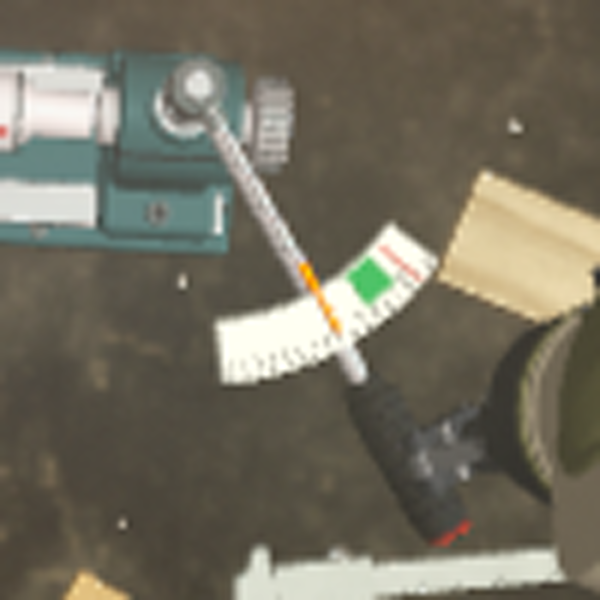

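The wrench is back under its pointer and the pointer hasn't moved. Next I'll rise and turn the jaws across the arbor.

```bash
python3 -m crank '{"translation":[[0,0,-2],[0,0,-2],[0,0,-2],[0,0,-1.2],[0,0,-1.2],[0,0,-1.2],[0,0,-1.2],[0,0,-1.2],[0,0,-1.2],[0,0,-1.2]],"rotation":[[0,0,0],[0,0,0],[0,0,0.1],[0,0,0.18],[0,0,0.18],[0,0,0.18],[0,0,0.18],[0,0,0.18],[0,0,0.18],[0,0,0.18]],"claw":[0,0,0,0,0,0,0,0,0,0]}'
python3 where.py 0.6348 -0.0575 0.28
```

```text
time_s: 11.6
position: [0.4873, -0.318, 0.3181]
tool_rot: [0.006, 0.869, -0.495, 0.016]
wrist_force: [0.4, 1.5, -0.4]
opening: -0.0
t 11.6 p [ 0.4873 -0.318   0.3181] F [ 0.4116  1.5219 -0.426 ] op -0.0
x [ 0.5093 -0.8599  0.0337] y [-0.8603 -0.5097 -0.0049] z [ 0.0214 -0.0265 -0.9994]
q [ 0.2281  0.3318  0.3316  1.8701 -0.1182  0.9277 -1.9962]
tool shift cm [-15.0178 -25.9528   3.4307]
```

My assumed sign for the wrist joint was wrong: joint 7 is heading for its limit. The same grasp is available a half turn away, so I'll turn the other way.

```bash
python3 -m crank '{"translation":[[0,0,0],[0,0,0],[0,0,0],[0,0,0],[0,0,0],[0,0,0],[0,0,0],[0,0,0],[0,0,0],[0,0,0]],"rotation":[[0,0,-0.185],[0,0,-0.185],[0,0,-0.185],[0,0,-0.185],[0,0,-0.185],[0,0,-0.185],[0,0,-0.185],[0,0,-0.185],[0,0,-0.185],[0,0,-0.185]],"claw":[8,8,8,8,8,8,8,8,8,8]}'
python3 where.py 0.5996 -0.0557 0.26
```

```text
time_s: 12.85
position: [0.487, -0.3178, 0.319]
tool_rot: [0.016, 0.913, 0.407, 0.004]
wrist_force: [0.9, -0.4, -0.5]
opening: 0.0799
t 12.85 p [ 0.487  -0.3178  0.319 ] F [ 0.8587 -0.4306 -0.4634] op 0.0799
x [ 0.6689  0.7433 -0.0055] y [ 0.743  -0.6684  0.0334] z [ 0.0211 -0.0264 -0.9994]
q [ 0.5489  0.3247 -0.1019  1.8499  0.0582  0.9388 -0.3136]
tool shift cm [27.0484 -9.3558  5.4419]
```

```bash
python3 -m crank '{"translation":[[2.85,0,0.55],[2.85,0,0.55],[2.85,0,0.55],[2.85,0,0.55],[2.85,0,0.55],[2.85,0,0.55],[2.85,0,0.55],[2.85,0,0.55],[2.85,0,0.55],[2.85,0,0.55]],"rotation":[[0,0,-0.07],[0,0,-0.07],[0,0,-0.07],[0,0,-0.07],[0,0,-0.07],[0,0,-0.07],[0,0,-0.07],[0,0,-0.07],[0,0,-0.07],[0,0,-0.07]],"claw":[8,8,8,8,8,8,8,8,8,8]}'
python3 where.py 0.5913 -0.0553 0.24
```

```text
time_s: 14.1
position: [0.6036, -0.0453, 0.2554]
tool_rot: [0.017, 0.703, 0.711, -0.002]
wrist_force: [0.7, 0.5, 0.7]
opening: 0.0799
t 14.1 p [ 0.6036 -0.0453  0.2554] F [0.6953 0.4669 0.7179] op 0.0799
x [-0.01    0.9996 -0.026 ] y [0.9997 0.0106 0.0207] z [ 0.021  -0.0257 -0.9994]
q [ 0.1946  0.4371 -0.3226  1.8594  0.2152  0.8581 -0.2284]
tool shift cm [-0.9444 -1.2673  1.5429]
```

```bash
python3 -m crank '{"translation":[[-0.1,-0.23,0.45],[-0.1,-0.23,0.45],[-0.1,-0.23,0.45],[-0.1,-0.23,0.45],[-0.1,-0.23,0.45],[-0.1,-0.23,0.45],[-0.1,-0.23,0.45],[-0.1,-0.23,0.45],[-0.1,-0.23,0.45],[0,0,0]],"rotation":[[-0.05,0.003,0.006],[-0.05,0.003,0.006],[-0.05,0.003,0.006],[-0.05,0.003,0.006],[-0.05,0.003,0.006],[-0.05,0.003,0.006],[-0.05,0.003,0.006],[-0.05,0.003,0.006],[-0.05,0.003,0.006],[0,0,0]],"claw":[8,8,8,8,8,8,8,8,8,8]}'
python3 where.py 0.6348 -0.0575 0.115
python3 - <<'E'
from h import *
import cv2
a=grab_frame("top")[:,:,::-1][100:220,160:320]; b=grab_frame("scene")[:,:,::-1][100:250,150:350]
cv2.imwrite("pics/t6.png",cv2.resize(a,None,fx=4,fy=4,interpolation=cv2.INTER_CUBIC))
cv2.imwrite("pics/s6.png",cv2.resize(b,None,fx=4,fy=4,interpolation=cv2.INTER_CUBIC))
E
```

```text
time_s: 15.35
position: [0.5897, -0.0433, 0.2115]
tool_rot: [0.154, 0.692, 0.688, 0.155]
wrist_force: [1.0, -0.3, 0.3]
opening: 0.0798
t 15.35 p [ 0.5897 -0.0433  0.2115] F [ 1.0357 -0.3232  0.261 ] op 0.0798
x [0.0066 1.     0.0023] y [ 0.9044 -0.007   0.4267] z [ 0.4267 -0.0008 -0.9044]
q [ 0.0963  0.3623 -0.1653  2.2504  0.7078  0.1209 -0.7391]
tool shift cm [-1.4128 -0.0277 10.6534]
```

View pics/t6.png

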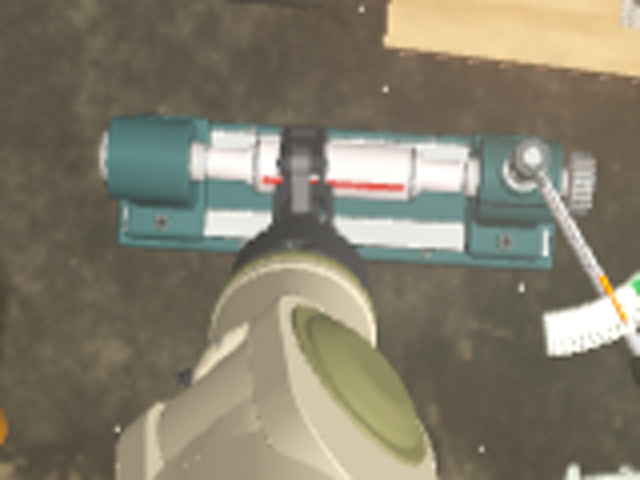

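View pics/s6.png

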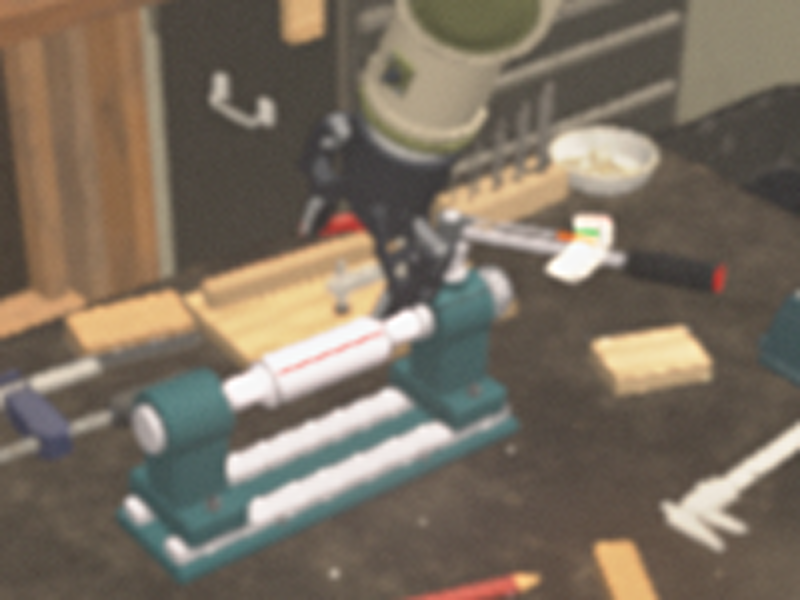

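The fingers stand above the arbor, which is clear. Joint 6 is near its lower limit, so I'll reduce the tilt to about 0.25 rad and descend part way.

```bash
python3 -m crank '{"translation":[[-0.28,0.34,0.53],[-0.28,0.34,0.53],[-0.28,0.34,0.53],[-0.28,0.34,0.53],[-0.28,0.34,0.53],[0,0,0],[0,0,1],[0,0,1],[0,0,1],[0,0,1]],"rotation":[[0.04,0,0],[0.04,0,0],[0.04,0,0.01],[0.04,0,0.01],[0.04,0,0.01],[0,0,0.01],[0,0,0],[0,0,0],[0,0,0],[0,0,0]],"claw":[8,8,8,8,8,8,8,8,8,8]}'
python3 where.py 0.6348 -0.0575 0.115
```

```text
time_s: 16.7
position: [0.6243, -0.0509, 0.1524]
tool_rot: [0.074, 0.717, 0.688, 0.089]
wrist_force: [0.1, -0.7, 0.8]
opening: 0.08
t 16.7 p [ 0.6243 -0.0509  0.1524] F [ 0.1035 -0.7496  0.8065] op 0.08
x [0.0382 0.9989 0.0263] y [ 0.9725 -0.0433  0.2289] z [ 0.2298  0.0168 -0.9731]
q [ 0.2935  0.5427 -0.4195  2.0587  0.5569  0.3968 -0.5844]
tool shift cm [-0.7129  0.1955  3.8679]
```

```bash
python3 -m crank '{"translation":[[-0.1,0.05,1],[-0.1,0.05,1],[-0.1,0.05,1],[-0.1,0.05,1],[-0.1,0,1],[-0.1,0,0.8],[0,0,0],[0,0,0],[0,0,0],[0,0,0]],"rotation":[[0,-0.006,0],[0,-0.006,0],[0,-0.006,0],[0,-0.006,0],[0,0,0],[0,0,0],[0,0,0],[0,0,0],[0,0,0],[0,0,0]],"claw":[8,8,8,8,8,8,6,5,5,5]}' 30
python3 where.py 0.6348 -0.0575 0.115
```

```text
time_s: 17.95
position: [0.6403, -0.057, 0.0918]
tool_rot: [0.083, 0.718, 0.687, 0.08]
wrist_force: [1.3, 0.4, -0.6]
opening: 0.0499
t 17.95 p [ 0.6403 -0.057   0.0918] F [ 1.2507  0.41   -0.5998] op 0.0499
x [0.0434 0.9991 0.0012] y [ 0.9726 -0.0425  0.2284] z [ 0.2282 -0.0087 -0.9736]
q [ 0.1804  0.6327 -0.2703  2.0669  0.659   0.2834 -0.6838]
tool shift cm [-0.0743 -0.0026 -2.3878]
```

```bash
python3 -m crank '{"translation":[[0,0,0],[0,0,0],[0,0,0],[0,0,0],[0,0,0],[0,0,0],[0,0,0],[0,0,0],[0,0,0],[0,0,0]],"rotation":[[0,0,0],[0,0,0],[0,0,0],[0,0,0],[0,0,0],[0,0,0],[0,0,0],[0,0,0],[0,0,0],[0,0,0]],"claw":[4.2,3.8,3.4,3.4,3.4,3.4,3.4,3.4,3.4,3.4]}' 40
python3 where.py 0.6348 -0.0575 0.115
python3 - <<'E'
from h import *
import cv2
a=grab_frame("top")[:,:,::-1][110:190,180:310]; b=grab_frame("scene")[:,:,::-1][150:230,180:290]
cv2.imwrite("pics/t7.png",cv2.resize(a,None,fx=6,fy=6,interpolation=cv2.INTER_CUBIC))
cv2.imwrite("pics/s7.png",cv2.resize(b,None,fx=6,fy=6,interpolation=cv2.INTER_CUBIC))
E
```

```text
time_s: 19.2
position: [0.6407, -0.0571, 0.0924]
tool_rot: [0.083, 0.718, 0.687, 0.08]
wrist_force: [-0.2, -0.2, 1.0]
opening: 0.0372
t 19.2 p [ 0.6407 -0.0571  0.0924] F [-0.1916 -0.1746  0.9818] op 0.0372
x [0.044  0.999  0.0014] y [ 0.9723 -0.0431  0.2296] z [ 0.2294 -0.0087 -0.9733]
q [ 0.1807  0.6318 -0.2705  2.0666  0.6586  0.2833 -0.6838]
tool shift cm [-0.0674 -0.052  -2.3304]
```

View pics/t7.png

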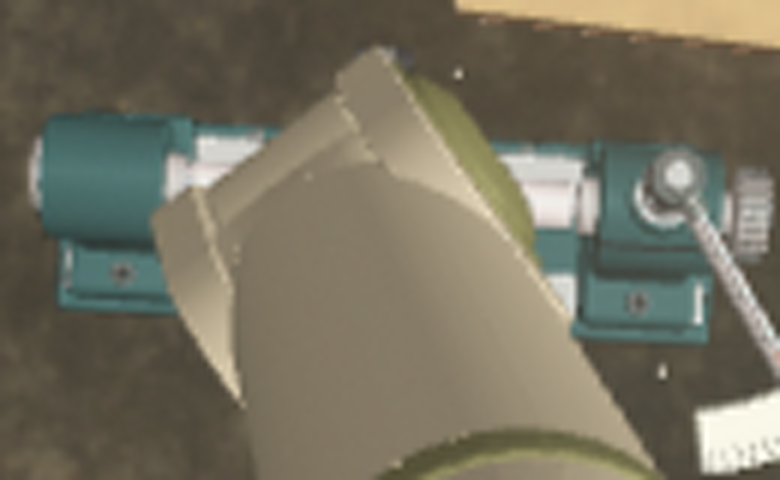

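View pics/s7.png

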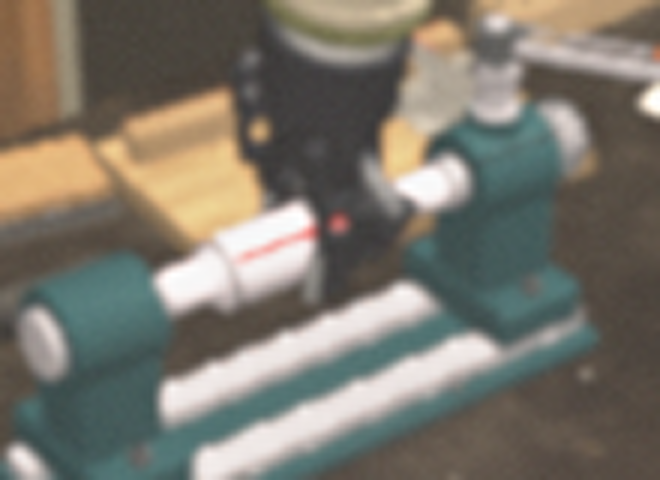

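The jaws grip the arbor, with an opening of 37 mm, and the mark still leans to the robot. I'll turn about the arbor axis.

```bash
python3 -m crank '{"translation":[[0,-0.14,0],[0,-0.14,0],[0,-0.14,0],[0,-0.14,0],[0,-0.14,0],[0,-0.14,0],[0,-0.14,0],[0,-0.14,0],[0,-0.14,0],[0,-0.14,0]],"rotation":[[0.06,0,0],[0.06,0,0],[0.06,0,0],[0.06,0,0],[0.06,0,0],[0.06,0,0],[0.06,0,0],[0.06,0,0],[0.06,0,0],[0.06,0,0]],"claw":[3.4,3.4,3.4,3.4,3.4,3.4,3.4,3.4,3.4,3.4]}'
python3 where.py 0.6348 -0.0575 0.115
python3 - <<'E'
from h import *
import cv2
b=grab_frame("scene")[:,:,::-1][150:230,180:290]
cv2.imwrite("pics/s8.png",cv2.resize(b,None,fx=6,fy=6,interpolation=cv2.INTER_CUBIC))
E
```

```text
time_s: 20.55
position: [0.6265, -0.0564, 0.0936]
tool_rot: [-0.14, 0.709, 0.678, -0.131]
wrist_force: [0.2, -0.4, 0.2]
opening: 0.037
t 20.55 p [ 0.6265 -0.0564  0.0936] F [ 0.2088 -0.3641  0.1631] op 0.037
x [0.045  0.999  0.0037] y [ 0.9254 -0.0403 -0.3769] z [-0.3764  0.0204 -0.9262]
q [ 0.2999  0.8517 -0.5068  1.6163  0.3343  1.1657 -0.3676]
tool shift cm [-0.0652 -0.0377 -2.2938]
```

View pics/s8.png

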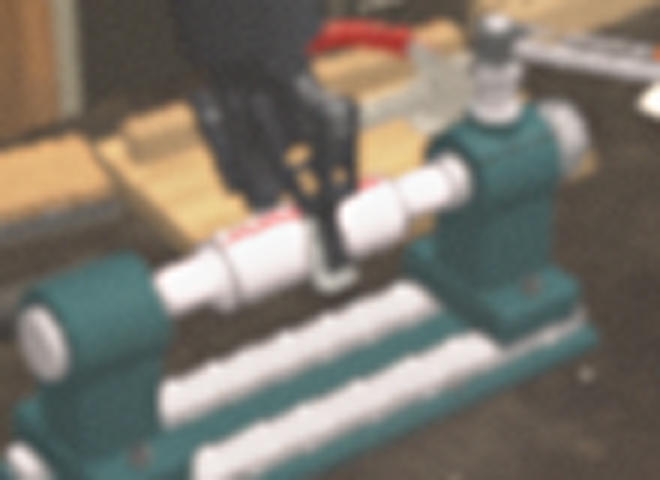

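Run:
```python
from h import *
ax=np.array([.05,.9987,0]);A=np.array([.6348,-.0575,.115])
for a in (0,.05,.1,.15,.2,.25,.7,.75,.8,.85,.9):
    n=np.array([-np.sin(a),.05*np.sin(a),np.cos(a)])
    e=[A+.019*n+s*.049*ax for s in(1,-1)]
    print(a,*[tuple(round(float(v),1) for v in proj(c,p)) for c in("scene","top") for p in e])
```

```text
0 (217.4, 189.3) (243.0, 179.1) (225.6, 140.2) (261.5, 142.1)
0.05 (217.5, 189.5) (243.2, 179.3) (225.5, 140.6) (261.5, 142.5)
0.1 (217.7, 189.6) (243.4, 179.4) (225.5, 140.9) (261.4, 142.8)
0.15 (217.9, 189.8) (243.6, 179.6) (225.5, 141.3) (261.4, 143.2)
0.2 (218.1, 190.0) (243.7, 179.7) (225.5, 141.6) (261.4, 143.5)
0.25 (218.2, 190.2) (243.9, 179.9) (225.5, 142.0) (261.4, 143.9)
0.7 (219.7, 192.3) (245.3, 182.0) (225.4, 145.0) (261.2, 146.9)
0.75 (219.8, 192.6) (245.5, 182.3) (225.4, 145.2) (261.2, 147.2)
0.8 (219.9, 192.9) (245.6, 182.5) (225.4, 145.5) (261.2, 147.4)
0.85 (220.1, 193.2) (245.7, 182.8) (225.4, 145.8) (261.1, 147.7)
0.9 (220.2, 193.5) (245.8, 183.1) (225.4, 146.1) (261.1, 148.0)
```

```bash
cat > ang.py <<'E'
from h import *
import cv2,sys
from scipy.optimize import least_squares
ax=np.array([.05,.9987,0])
def edges(im):
    # per column: body upper/lower silhouette and mark centre (subpixel) in top image
    im=im.astype(float); out=[]
    for u in list(range(227,261,1)):
        c=im[125:160,u]; g=c[:,1:].mean(1); red=c[:,0]-c[:,1:].mean(1)  # rgb
        w=np.clip(red-25,0,None); m=(w*np.arange(35)).sum()/w.sum()+125 if w.sum()>60 else np.nan
        out.append((u,m))
    return out
if __name__=="__main__":
    im=cv2.imread(sys.argv[1])[:,:,::-1]
    for u,m in edges(im)[::3]: print(u,round(m,2))
    for u in (230,243,258): print(u,im[128:156,u].tolist())
E
python3 ang.py pics/top0.png
```

```text
227 144.76
230 144.95
233 145.14
236 145.34
239 145.4
242 145.45
245 145.75
248 145.96
251 146.15
254 146.34
257 146.44
260 146.45
230 [[104, 96, 80], [111, 103, 85], [110, 103, 86], [92, 99, 91], [98, 130, 127], [146, 161, 156], [223, 221, 216], [205, 195, 191], [227, 217, 212], [240, 230, 225], [245, 238, 233], [246, 243, 239], [247, 247, 243], [246, 244, 240], [248, 242, 238], [247, 235, 230], [236, 192, 187], [218, 102, 95], [218, 181, 176], [192, 184, 180], [132, 138, 133], [98, 132, 129], [99, 132, 129], [99, 132, 130], [101, 132, 128], [150, 156, 151], [223, 223, 218], [222, 222, 217]]
243 [[100, 91, 78], [101, 92, 78], [100, 91, 78], [97, 93, 80], [91, 108, 103], [105, 134, 130], [145, 156, 151], [207, 203, 198], [208, 198, 193], [226, 217, 212], [239, 230, 225], [245, 237, 231], [246, 242, 237], [245, 245, 240], [245, 243, 239], [247, 242, 237], [242, 229, 223], [220, 114, 106], [218, 121, 114], [217, 204, 199], [193, 183, 179], [116, 131, 127], [102, 135, 131], [100, 134, 130], [101, 134, 130], [127, 149, 144], [197, 199, 193], [222, 222, 217]]
258 [[97, 88, 74], [99, 91, 76], [99, 90, 77], [97, 88, 75], [97, 92, 80], [96, 112, 106], [114, 139, 134], [155, 159, 155], [194, 188, 183], [209, 199, 194], [227, 217, 211], [240, 231, 226], [244, 237, 232], [247, 241, 237], [247, 244, 239], [248, 244, 239], [247, 242, 237], [241, 229, 224], [219, 109, 100], [218, 124, 117], [218, 207, 203], [194, 185, 181], [108, 132, 128], [104, 136, 131], [105, 135, 131], [104, 136, 133], [133, 154, 149], [202, 206, 201]]
```

Run:
```python
from h import *
from scipy.optimize import least_squares
ax=np.array([.05,.9987,0])
def sil(x,u0):
    # rows of silhouette at column u0 for axis at x (y=-.0575), plus mark rows as fn of a
    A=np.array([x,-.0575,.115]); th=np.linspace(-np.pi/2,np.pi/2,721); s=np.linspace(-.055,.055,3)
    r=[]
    for a in th:
        n=np.array([-np.sin(a),.05*np.sin(a),np.cos(a)])
        p0=proj("top",A+.019*n+.04*ax);p1=proj("top",A+.019*n-.04*ax)
        r.append(p0[1]+(u0-p0[0])*(p1[1]-p0[1])/(p1[0]-p0[0]))
    return th,np.array(r)
for x in (.633,.635,.637):
  for u0,e in ((243,(None,148.65,145.55)),(258,(134.95,149.54,146.4))):
    th,r=sil(x,u0); i=r.argmax(); j=r.argmin()
    print(x,u0,"low",r.max().round(2),"up",r.min().round(2),"obs",e,"a from mark",th[:i+1][np.abs(r[:i+1]-e[2]).argmin()])
```

```text
0.633 243 low 149.81 up 136.06 obs (None, 148.65, 145.55) a from mark 0.5410520681182422
0.633 258 low 150.61 up 136.85 obs (134.95, 149.54, 146.4) a from mark 0.5497787143782138Traceback (most recent call last):
  File "<stdin>", line 15, in <module>
  File "<stdin>", line 10, in sil
  File "h.py", line 9, in proj
    c=calibration(n); f=192/np.tan(np.radians(c["vfov"])/2)
ValueError: time passes only in moves, steps and waits
```

```bash
sed -i '1a import functools' h.py; sed -i 's/^def ray/calibration=functools.lru_cache(None)(calibration)\ndef ray/' h.py
python3 - <<'E'
from h import *
print(state()["time_s"])
ax=np.array([.05,.9987,0])
th=np.linspace(-1.6,1.6,321)
def rows(c,x,z,u0):
    A=np.array([x,-.0575,z]); r=[]
    for a in th:
        n=np.array([-np.sin(a),.05*np.sin(a),np.cos(a)])
        p0=proj(c,A+.019*n+.04*ax);p1=proj(c,A+.019*n-.04*ax)
        r.append(p0[1]+(u0-p0[0])*(p1[1]-p0[1])/(p1[0]-p0[0]))
    return np.array(r)
for x in (.635,.636,.637,.638):
  r=rows("top",x,.115,258); i=r.argmax()
  s=rows("scene",x,.115,232)
  print(x,r.min().round(2),r.max().round(2),"a",th[:i+1][np.abs(r[:i+1]-146.4).argmin()], "scene rows a=0,.1,.2,.7,.8,.9",[round(float(np.interp(a,th,s)),2) for a in (-.1,0,.1,.2,.7,.8,.9)])
E
python3 - <<'E'
import cv2
b=cv2.imread("pics/scene0.png")[:,:,::-1].astype(float)
for u in range(222,245,3):
    c=b[172:205,u]; w=(c[:,0]-c[:,1:].mean(1)-20).clip(0); print(u,round(float((w*range(172,205)).sum()/w.sum()),2), end=" ")
E
```

```text
20.6
0.635 136.14 149.92 a 0.6600000000000001 scene rows a=0,.1,.2,.7,.8,.9 [183.09, 183.47, 183.9, 184.38, 187.32, 187.97, 188.63]
0.636 135.78 149.56 a 0.7199999999999998 scene rows a=0,.1,.2,.7,.8,.9 [182.88, 183.26, 183.69, 184.17, 187.1, 187.76, 188.42]
0.637 135.42 149.21 a 0.79 scene rows a=0,.1,.2,.7,.8,.9 [182.67, 183.04, 183.47, 183.95, 186.89, 187.54, 188.2]
0.638 135.06 148.85 a 0.8500000000000001 scene rows a=0,.1,.2,.7,.8,.9 [182.45, 182.83, 183.26, 183.74, 186.67, 187.32, 187.98]
222 178.97 225 179.09 228 178.07 231 177.91 234 179.05 237 177.12 240 176.47 243 175.49
```

Estimates put the start angle at about 0.8 rad. The arbor has turned 0.62, so I'll turn another 0.2 and check.

```bash
python3 -m crank '{"translation":[[0,-0.09,0],[0,-0.09,0],[0,-0.09,0],[0,-0.09,0],[0,-0.09,0],[0,0,0],[0,0,0],[0,0,0],[0,0,0],[0,0,0]],"rotation":[[0.04,0,0],[0.04,0,0],[0.04,0,0],[0.04,0,0],[0.04,0,0],[0,0,0],[0,0,0],[0,0,0],[0,0,0],[0,0,0]],"claw":[3.4,3.4,3.4,3.4,3.4,3.4,3.4,4.6,5.5,6.5]}'
python3 where.py 0.6348 -0.0575 0.115
python3 - <<'E'
from h import *
import cv2
b=grab_frame("scene")[:,:,::-1];cv2.imwrite("pics/s9f.png",b);b=b[150:230,180:290]
cv2.imwrite("pics/s9.png",cv2.resize(b,None,fx=6,fy=6,interpolation=cv2.INTER_CUBIC))
E
```

```text
time_s: 21.85
position: [0.6219, -0.0564, 0.0953]
tool_rot: [-0.214, 0.691, 0.661, -0.202]
wrist_force: [-0.2, -0.4, 0.0]
opening: 0.0651
t 21.85 p [ 0.6219 -0.0564  0.0953] F [-0.1941 -0.4001  0.013 ] op 0.0651
x [0.0452 0.999  0.0034] y [ 0.8259 -0.0355 -0.5627] z [-0.562   0.0283 -0.8267]
q [ 0.2735  0.9418 -0.4918  1.4745  0.28    1.4149 -0.3312]
tool shift cm [-0.0463 -0.0427 -2.3594]
```

View pics/s9.png

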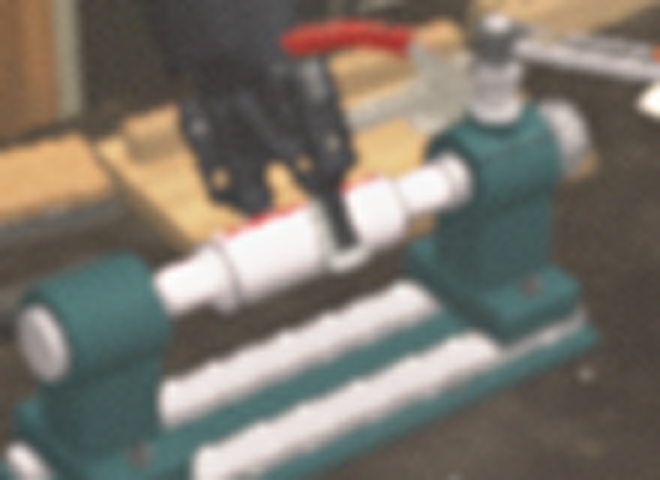

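The gripper has released after 0.83 rad of turn in total. I'll retract along the tool, then draw back so the top camera can see.

```bash
python3 -m crank '{"translation":[[0,0,-1],[0,0,-2],[0,0,-2.5],[0,0,-2.5],[0,0,-2.5],[0,-1,-2],[0,-3,-2],[0,-4,-1],[0,-5,0],[0,-5,0]],"rotation":[[0,0,0],[0,0,0],[0,0,0],[0,0,0],[0,0,0],[-0.1,0,0],[-0.1,0,0],[-0.1,0,0],[-0.1,0,0],[-0.1,0,0]],"claw":[7.5,8,8,8,8,8,8,8,8,8]}'
python3 where.py 0.48 -0.0575 0.25
python3 - <<'E'
from h import *
import cv2
b=grab_frame("top")[:,:,::-1];cv2.imwrite("pics/t10f.png",b);b=b[110:190,180:310]
cv2.imwrite("pics/t10.png",cv2.resize(b,None,fx=6,fy=6,interpolation=cv2.INTER_CUBIC))
b=grab_frame("scene")[:,:,::-1];cv2.imwrite("pics/s10f.png",b);b=b[150:230,180:290]
cv2.imwrite("pics/s10.png",cv2.resize(b,None,fx=6,fy=6,interpolation=cv2.INTER_CUBIC))
E
```

```text
time_s: 23.15
position: [0.5423, -0.0519, 0.2916]
tool_rot: [-0.03, 0.722, 0.69, -0.025]
wrist_force: [0.3, -0.4, 1.7]
opening: 0.0804
t 23.15 p [ 0.5423 -0.0519  0.2916] F [ 0.2834 -0.4361  1.6563] op 0.0804
x [0.0459 0.9989 0.0059] y [ 0.9959 -0.0452 -0.0784] z [-0.0781  0.0095 -0.9969]
q [ 0.4385  0.4062 -0.6116  1.8648  0.2438  1.0294 -0.3238]
tool shift cm [-0.8669 -5.8563  4.6254]
```

View pics/t10.png

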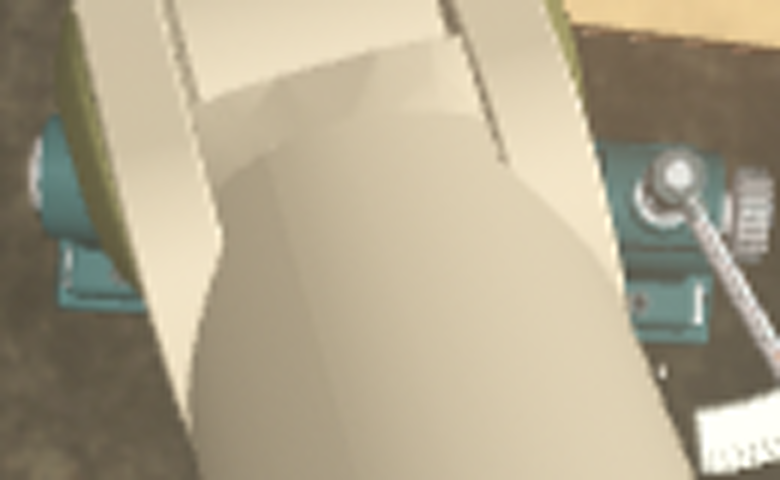

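View pics/s10.png

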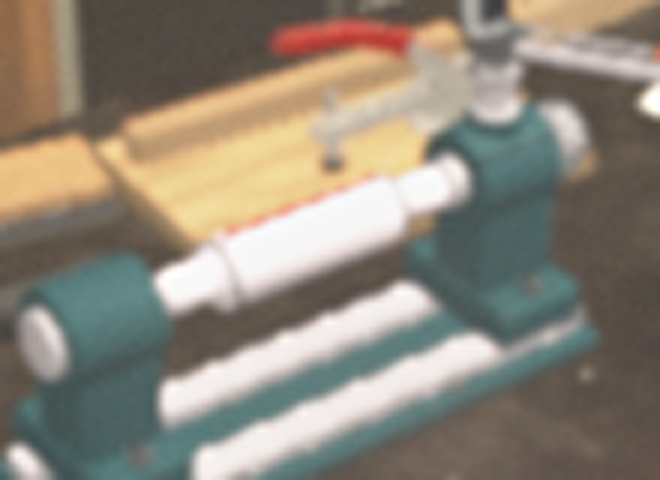

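The forearm blocks the top view. In the scene view the mark is a thin line near the upper silhouette edge, too ambiguous to read, so I'll swing aside to look.

```bash
python3 -m crank '{"translation":[[3,-1,0],[4,-1,0],[4,-1,0],[4,-1,0],[4,0,0],[4,0,0],[4,0,0],[3,0,0],[2,0,0],[0,0,0]],"rotation":[[0,0,0],[0,0,0],[0,0,0],[0,0,0],[0,0,0],[0,0,0],[0,0,0],[0,0,0],[0,0,0],[0,0,0]],"claw":[8,8,8,8,8,8,8,8,8,8]}'
python3 where.py 0.48 -0.0575 0.25
python3 - <<'E'
from h import *
import cv2
b=grab_frame("top")[:,:,::-1];cv2.imwrite("pics/t11f.png",b);b=b[110:190,180:310]
cv2.imwrite("pics/t11.png",cv2.resize(b,None,fx=6,fy=6,interpolation=cv2.INTER_CUBIC))
E
```

```text
time_s: 24.5
position: [0.5113, 0.28, 0.3031]
tool_rot: [-0.028, 0.723, 0.69, -0.027]
wrist_force: [-0.2, -0.5, -0.4]
opening: 0.0799
t 24.5 p [0.5113 0.28   0.3031] F [-0.2453 -0.5032 -0.3706] op 0.0799
x [ 0.0461  0.9989 -0.0005] y [ 0.9959 -0.046  -0.0783] z [-0.0782  0.0031 -0.9969]
q [-0.1112  0.4532 -0.6689  1.7746  0.2511  1.0732 -0.9111]
tool shift cm [-33.8554  -1.152    5.4365]
```

View pics/t11.png

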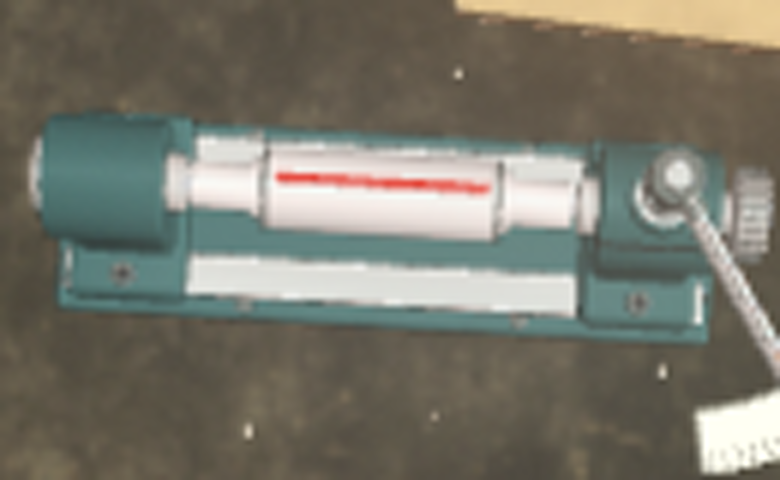

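Run:
```python
from h import *
import cv2
ax=np.array([.05,.9987,0]); th=np.linspace(-1.6,1.6,321)
im=cv2.imread("pics/t11f.png")[:,:,::-1].astype(float); i0=cv2.imread("pics/top0.png")[:,:,::-1].astype(float)
def mk(im,u):
    c=im[130:156,u]; w=(c[:,0]-c[:,1:].mean(1)-25).clip(0); return (w*np.arange(130,156)).sum()/w.sum()
us=np.arange(229,259)
m0=np.polyval(np.polyfit(us,[mk(i0,u) for u in us],1),[243.5]);m1=np.polyval(np.polyfit(us,[mk(im,u) for u in us],1),[243.5])
print(m0,m1)
for x in (.635,.636,.637,.638):
    A=np.array([x,-.0575,.115]); r=[]
    for a in th:
        n=np.array([-np.sin(a),.05*np.sin(a),np.cos(a)])
        p0=proj("top",A+.019*n+.04*ax);p1=proj("top",A+.019*n-.04*ax)
        r.append(p0[1]+(243.5-p0[0])*(p1[1]-p0[1])/(p1[0]-p0[0]))
    r=np.array(r);i=r.argmax();j=r.argmin()
    f=lambda v: np.interp(v,r[j:i+1],th[j:i+1])
    print(x,r.min(),r.max(),f(m0),f(m1),f(m0)-f(m1))
print(im[130:154,258].astype(int).tolist())
```

```text
[145.6912965] [139.9521385]
0.635 135.3652978845227 149.1479151943552 [0.67501208] [-0.16812836] [0.84314043]
0.636 135.00680655561254 148.78977209580123 [0.73555773] [-0.1137086] [0.84926633]
0.637 134.648346408176 148.43166006622565 [0.79857028] [-0.06016057] [0.85873086]
0.638 134.28991743814498 148.07357910158592 [0.86468203] [-0.00730532] [0.87198735]
[[99, 90, 77], [96, 89, 76], [96, 92, 81], [95, 112, 106], [114, 138, 134], [153, 158, 154], [194, 189, 183], [210, 200, 195], [225, 215, 210], [236, 219, 215], [236, 162, 153], [230, 101, 91], [229, 189, 182], [245, 241, 236], [245, 240, 235], [243, 235, 231], [239, 229, 225], [232, 223, 217], [216, 206, 201], [194, 186, 181], [109, 133, 128], [103, 135, 131], [104, 135, 131], [104, 136, 132]]
```

```bash
python3 - <<'E'
import cv2
for n in ("scene0","s10f"):
    im=cv2.imread(f"pics/{n}.png")[:,:,::-1]
    for u in (226,232,238):
        print(n,u,[(r,*im[r,u].tolist()) for r in range(176,206)])
E
python3 - <<'E'
from h import *
ax=np.array([.05,.9987,0]);th=np.linspace(-1.6,2.8,441)
for u0 in (226,232,238):
    A=np.array([.637,-.0575,.115]); r=[]
    for a in th:
        n=np.array([-np.sin(a),.05*np.sin(a),np.cos(a)])
        p0=proj("scene",A+.019*n+.04*ax);p1=proj("scene",A+.019*n-.04*ax)
        r.append(p0[1]+(u0-p0[0])*(p1[1]-p0[1])/(p1[0]-p0[0]))
    r=np.array(r); print(u0,"edges",r.min(),r.max(),[(a,round(float(np.interp(a,th,r)),2)) for a in(-.2,-.1,0,.1,.7,.8,.9,1)])
E
```

```text
scene0 226 [(176, 240, 212, 147), (177, 242, 217, 154), (178, 243, 222, 160), (179, 243, 222, 162), (180, 242, 218, 156), (181, 240, 213, 149), (182, 240, 212, 147), (183, 240, 213, 150), (184, 240, 219, 177), (185, 245, 237, 231), (186, 247, 247, 249), (187, 247, 248, 248), (188, 247, 249, 249), (189, 247, 238, 236), (190, 247, 196, 191), (191, 247, 222, 219), (192, 247, 245, 244), (193, 247, 245, 245), (194, 245, 240, 239), (195, 237, 228, 227), (196, 221, 207, 206), (197, 185, 172, 169), (198, 142, 129, 124), (199, 109, 97, 87), (200, 103, 90, 79), (201, 100, 90, 75), (202, 99, 88, 78), (203, 97, 85, 76), (204, 107, 96, 87), (205, 162, 151, 145)]
scene0 232 [(176, 237, 207, 146), (177, 237, 207, 147), (178, 239, 211, 148), (179, 239, 210, 146), (180, 238, 207, 145), (181, 239, 213, 155), (182, 242, 227, 204), (183, 246, 243, 243), (184, 247, 248, 249), (185, 247, 248, 248), (186, 247, 249, 249), (187, 247, 223, 221), (188, 247, 208, 204), (189, 247, 240, 238), (190, 247, 247, 246), (191, 247, 245, 244), (192, 244, 237, 236), (193, 234, 224, 223), (194, 208, 193, 190), (195, 165, 1
[... 2628 characters left out ...]
, 95, 82, 73), (197, 92, 83, 72), (198, 87, 77, 69), (199, 97, 89, 81), (200, 147, 138, 133), (201, 218, 205, 201), (202, 241, 234, 232), (203, 243, 238, 236), (204, 242, 236, 234), (205, 237, 230, 228)]
226 edges 184.02882582501545 197.1640985420657 [(-0.2, 184.72), (-0.1, 185.04), (0, 185.42), (0.1, 185.86), (0.7, 189.3), (0.8, 189.96), (0.9, 190.62), (1, 191.29)]
232 edges 181.66008214871061 194.68726915454346 [(-0.2, 182.34), (-0.1, 182.67), (0, 183.04), (0.1, 183.47), (0.7, 186.89), (0.8, 187.54), (0.9, 188.2), (1, 188.86)]
238 edges 179.29133847240578 192.2104397670212 [(-0.2, 179.97), (-0.1, 180.29), (0, 180.66), (0.1, 181.09), (0.7, 184.47), (0.8, 185.12), (0.9, 185.78), (1, 186.43)]
```

Checked against the lower silhouette in the top view and the scene profiles, the mark sits at about -0.05 to -0.1 rad. That is too close to the 0.12 limit, so I'll re-grip and turn it back about 0.08.

```bash
python3 -m crank '{"translation":[[-3.3,1.53,0.8],[-3.3,1.53,0.8],[-3.3,1.53,0.8],[-3.3,1.53,0.8],[-3.3,1.53,0.8],[-3.3,1.53,0.8],[-3.3,1.53,0.8],[-3.3,1.53,0.8],[-3.3,1.53,0.8],[-3.3,1.53,0.8]],"rotation":[[0,0,0],[0,0,0],[0,0,0],[0,0,0],[0,0,0],[0,0,0],[0,0,0],[0,0,0],[0,0,0],[0,0,0]],"claw":[8,8,8,8,8,8,8,8,8,8]}'
python3 where.py 0.6348 -0.0575 0.115
```

```text
time_s: 25.8
position: [0.6415, -0.0855, 0.2124]
tool_rot: [-0.025, 0.728, 0.685, -0.031]
wrist_force: [-0.6, 1.0, 0.7]
opening: 0.0803
t 25.8 p [ 0.6415 -0.0855  0.2124] F [-0.5544  1.0229  0.7162] op 0.0803
x [ 0.0608  0.9981 -0.0102] y [ 0.995  -0.0614 -0.0783] z [-0.0788 -0.0054 -0.9969]
q [ 0.397   0.6118 -0.5627  1.7223  0.3706  0.9992 -0.3735]
tool shift cm [ 2.8544 -0.0717  9.7499]
```

```bash
python3 -m crank '{"translation":[[0.9,0,0.8],[0.9,0,1],[0.9,0,1.4],[0,0,1.5],[0,0,1.5],[0,0,1.5],[0,0,1.5],[0,0,1.5],[0,0,1],[0,0,0.3]],"rotation":[[0,0.003,0.003],[0,0.003,0.003],[0,0.003,0.003],[0,0,0],[0,0,0],[0,0,0],[0,0,0],[0,0,0],[0,0,0],[0,0,0]],"claw":[8,8,8,8,8,8,8,8,7,6]}'
python3 where.py 0.6348 -0.0575 0.115
```

```text
time_s: 27.05
position: [0.6309, -0.0624, 0.0835]
tool_rot: [-0.028, 0.733, 0.679, -0.029]
wrist_force: [0.2, -0.1, -0.3]
opening: 0.0605
t 27.05 p [ 0.6309 -0.0624  0.0835] F [ 0.2033 -0.1053 -0.3258] op 0.0605
x [ 0.0765  0.9971 -0.0044] y [ 0.9937 -0.0766 -0.0815] z [-0.0816  0.0019 -0.9967]
q [ 0.3196  0.7443 -0.4892  1.8419  0.4691  0.7596 -0.5096]
tool shift cm [ 0.5076  0.0932 -3.1708]
```

```bash
python3 -m crank '{"translation":[[0,0.1,-0.4],[0,0.05,-0.35],[0,0,0],[0,0,0],[0,0,0],[0,0,0],[0,0,0],[0,0,0],[0,0,0],[0,0,0]],"rotation":[[0,0,0.015],[0,0,0.01],[0,0,0],[0,0,0],[0,0,0],[0,0,0],[0,0,0],[0,0,0],[0,0,0],[0,0,0]],"claw":[5.5,5,4.6,4.2,3.8,3.4,3.4,3.4,3.4,3.4]}' 40
python3 where.py 0.6348 -0.0575 0.115
```

```text
time_s: 28.3
position: [0.6333, -0.0625, 0.0932]
tool_rot: [-0.027, 0.742, 0.67, -0.03]
wrist_force: [-1.2, 0.3, 2.6]
opening: 0.0375
t 28.3 p [ 0.6333 -0.0625  0.0932] F [-1.2453  0.268   2.5567] op 0.0375
x [ 0.1015  0.9948 -0.0072] y [ 0.9916 -0.1017 -0.08  ] z [-0.0803  0.001  -0.9968]
q [ 0.3189  0.7327 -0.4887  1.8326  0.455   0.7754 -0.5219]
tool shift cm [ 0.5009 -0.0755 -2.1863]
```

```bash
python3 -m crank '{"translation":[[0,0.044,0],[0,0.044,0],[0,0.044,0],[0,0.044,0],[0,0,0],[0,0,0],[0,0,0],[0,0,0],[0,0,0],[0,0,0]],"rotation":[[-0.02,0,0],[-0.02,0,0],[-0.02,0,0],[-0.02,0,0],[0,0,0],[0,0,0],[0,0,0],[0,0,0],[0,0,0],[0,0,0]],"claw":[3.4,3.4,3.4,3.4,3.4,3.4,3.4,3.4,3.4,3.4]}' 40
python3 where.py 0.6348 -0.0575 0.115
```

```text
time_s: 29.55
position: [0.6351, -0.0627, 0.0931]
tool_rot: [0.004, 0.742, 0.67, -0.001]
wrist_force: [-2.6, -1.2, 2.2]
opening: 0.0373
t 29.55 p [ 0.6351 -0.0627  0.0931] F [-2.5823 -1.2335  2.1859] op 0.0373
x [ 0.1013  0.9948 -0.0071] y [ 0.9948 -0.1013  0.0046] z [ 0.0039 -0.0075 -1.    ]
q [ 0.3053  0.7025 -0.4621  1.8949  0.5044  0.6578 -0.5702]
tool shift cm [ 0.498  -0.076  -2.1905]
```

The arbor turned back 0.085 rad. I'll release, rise straight up and swing aside to check.

```bash
python3 -m crank '{"translation":[[0,0,0],[0,0,0],[0,0,0],[0,0,0],[0,0,-1],[0,0,-2.5],[0,0,-3.5],[0,0,-4],[0,0,-4],[0,-2,-3]],"rotation":[[0,0,0],[0,0,0],[0,0,0],[0,0,0],[0,0,0],[0,0,0],[0,0,0],[0,0,0],[0,0,0],[0,0,0]],"claw":[4.4,5.4,6.4,7.4,8,8,8,8,8,8]}'
python3 -m crank '{"translation":[[3,-2,-1],[4,-2,-1],[4,-2,0],[4,-1,0],[4,0,0],[4,0,0],[4,0,0],[3,0,0],[2,0,0],[0,0,0]],"rotation":[[0,0,0],[0,0,0],[0,0,0],[0,0,0],[0,0,0],[0,0,0],[0,0,0],[0,0,0],[0,0,0],[0,0,0]],"claw":[8,8,8,8,8,8,8,8,8,8]}'
python3 - <<'E'
from h import *
import cv2
b=grab_frame("top")[:,:,::-1];cv2.imwrite("pics/t12f.png",b);b=b[110:190,180:310]
cv2.imwrite("pics/t12.png",cv2.resize(b,None,fx=6,fy=6,interpolation=cv2.INTER_CUBIC))
b=grab_frame("scene")[:,:,::-1];cv2.imwrite("pics/s12f.png",b)
ax=np.array([.05,.9987,0]); th=np.linspace(-1.6,1.6,321)
im=cv2.imread("pics/t12f.png")[:,:,::-1].astype(float)
def mk(im,u):
    c=im[130:156,u]; w=(c[:,0]-c[:,1:].mean(1)-25).clip(0); return (w*np.arange(130,156)).sum()/w.sum()
us=np.arange(229,259)
m1=np.polyval(np.polyfit(us,[mk(im,u) for u in us],1),[243.5]); print(m1)
for x in (.635,.636,.637):
    A=np.array([x,-.0575,.115]); r=[]
    for a in th:
        n=np.array([-np.sin(a),.05*np.sin(a),np.cos(a)])
        p0=proj("top",A+.019*n+.04*ax);p1=proj("top",A+.019*n-.04*ax)
        r.append(p0[1]+(243.5-p0[0])*(p1[1]-p0[1])/(p1[0]-p0[0]))
    r=np.array(r);i=r.argmax();j=r.argmin(); print(x,r.max(),np.interp(m1,r[j:i+1],th[j:i+1]))
s=cv2.imread("pics/s12f.png")[:,:,::-1]
for u in (226,232,238): print(u,[(q,*s[q,u].tolist()) for q in range(178,190)])
E
python3 where.py
```

```text
time_s: 30.8
position: [0.6147, -0.059, 0.2791]
tool_rot: [0.003, 0.742, 0.67, -0.001]
wrist_force: [-0.5, 0.3, 0.1]
opening: 0.0802
time_s: 32.05
position: [0.5758, 0.2763, 0.3087]
tool_rot: [0.007, 0.743, 0.669, 0.004]
wrist_force: [-0.3, -0.4, -0.9]
opening: 0.0801
[140.67816842]
0.635 149.1479151943552 [-0.06067081]
0.636 148.78977209580123 [-0.00781275]
0.637 148.43166006622565 [0.04453137]
226 [(178, 238, 211, 150), (179, 239, 213, 151), (180, 236, 206, 147), (181, 232, 197, 137), (182, 233, 197, 137), (183, 235, 202, 144), (184, 237, 205, 161), (185, 241, 200, 177), (186, 246, 215, 210), (187, 247, 244, 244), (188, 247, 248, 249), (189, 247, 247, 247)]
232 [(178, 230, 194, 138), (179, 231, 195, 137), (180, 230, 194, 135), (181, 232, 198, 142), (182, 235, 190, 148), (183, 240, 178, 162), (184, 246, 221, 220), (185, 247, 248, 248), (186, 247, 248, 248), (187, 247, 247, 247), (188, 247, 246, 246), (189, 247, 245, 245)]
238 [(178, 229, 194, 137), (179, 232, 193, 142), (180, 233, 169, 139), (181, 240, 168, 160), (182, 246, 228, 227), (183, 247, 248, 249), (184, 247, 247, 247), (185, 247, 247, 246), (186, 247, 246, 246), (187, 247, 245, 245), (188, 246, 242, 242), (189, 243, 236, 235)]
t 32.15 p [0.5762 0.2741 0.3085] F [ 0.0995  0.9682 -0.02  ] op 0.0805
x [ 0.1066  0.9943 -0.0056] y [ 0.9942 -0.1065  0.0154] z [ 0.0147 -0.0072 -0.9999]
q [-0.1168  0.4806 -0.6332  1.7025  0.3364  1.0592 -0.9682]
```

View pics/t12f.png

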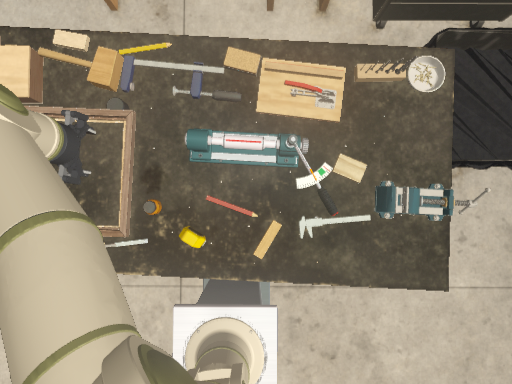

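View pics/t12.png

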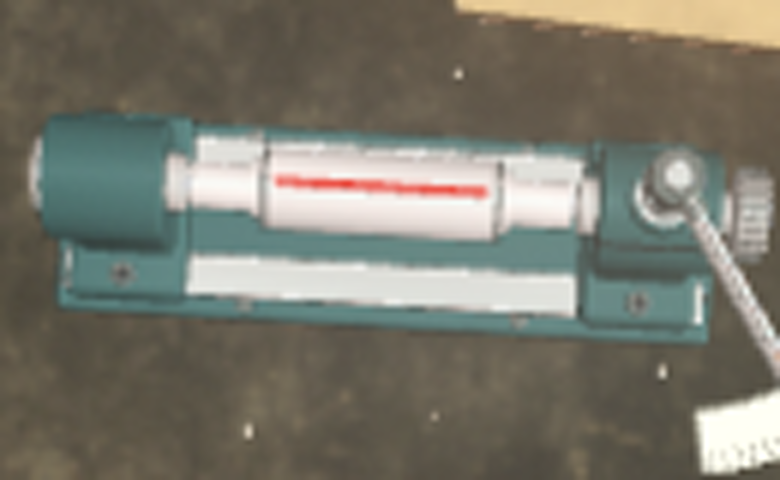

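Both views now put the mark at about 0 ± 0.05 rad. The wrench is at rest, the bystanders have not moved and the gripper is clear, so I'll hand in.

```bash
python3 -c "
from workcell import hand_in; print(hand_in())"
```

```text
the job is handed in; nothing more can be done
None
```

The job is done and handed in; the last reading before that was 32.15 s against the 48 s limit. `hand_in` gives no verdict, so these are my own checks.

- **Screw proof:** I pushed the wrench handle clockwise with the closed fingers. The pointer stood near the middle of the green band, at about 0.2 rad and 7–8 N, for over 2 s. Then I let the wrench back slowly. The pictures after release showed the beam back under its pointer and the pointer tip where it began.
- **Arbor:** I gripped it and turned it 0.83 rad. The images then put the mark slightly past vertical, at −0.05 to −0.1 rad, so I gripped it again and turned it back 0.085 rad.
- **Mark angle:** After release the top view put the mark between −0.06 and +0.045 rad, with the best match at about −0.01. The range comes from 1 mm of uncertainty in where the axis lies. The scene view agreed with about 0. All of this is inside the 0.12 rad limit.
- **Bystanders and arm:** The jar, tape measure and caliper look unmoved in the last top view. The gripper stands open and clear of everything.
- **Checks that disagreed:** Estimates of the arbor's starting angle ranged from 0.7 to 0.9 rad between the two cameras. I settled this by comparing the mark with the arbor's own edges. I also turned the wrist the wrong way once on the way to the arbor, which cost about 2.5 s and touched nothing.

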